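Unstack the shopping and rotate the tins

TASK

Take the stack apart: stand the clear tumbler upright in the middle of the blue saucer, and leave the pink lunchbox in the middle of the wooden board, lying along it. The red new tin goes into the white tin rack so that the yellow old tin is used first: before loading it, bring the yellow tin forward from the rear ring to the front ring (nearest the black strip), then stand the red tin on the rear ring behind it. Let nothing topple, and leave the mug, the jar and the salt shaker where they are.

Things in the scene. Friction and masses are not known exactly. Their poses are not given: they have to be found in the camera images.
- tumbler_center (a point): clear acrylic tumbler with an orange band at its foot, 72 tall, 48 wide at the rim and 42 at the foot, open at the top, wall 3, 60 g; at the start it stands upright on top of the red tin. This point is on its axis, half-way up (36 above its foot); z up.
- new_tin_center (a point): new tin, closed cylinder 62 diameter, 58 tall, red label and red lid, about 200 g; at the start it stands on the middle of the lunchbox's lid, under the tumbler. This point is its centre (29 above its base); z up.
- old_tin_center (a point): old tin, same size and shape (62 diameter, 58 tall, about 200 g) with a yellow label and yellow lid; at the start it stands on the rear ring of the tin rack. This point is its centre (29 above its base); z up.
- lunchbox_center (a point): closed pink plastic lunchbox, 134 long (x, with white clips) by 64 wide (y) by 48 tall, about 250 g; at the start it stands on the counter as the bottom of the stack. This point is its centre (24 above its base).
- lane: white tin rack, fixed: shallow open tray 220 long (x), 84 wide (y); floor 4 thick, inside width 76, side and rear lips 14 high, black strip 12 high across the front end. Origin under its centre at counter height; +x to the rear, -x to the front. Grey rings of 70 diameter mark the tin places: front at x = -48, rear at x = +48, y = 0. Grip a tin across the lane (along y), on its upper half.
- saucer: blue ceramic saucer, fixed, 120 across the rim, 14 high; its flat inside floor is 6 above the counter and about 85 across. Origin under its centre at counter height.
- board: small wooden board, fixed, 190 long (x) by 100 wide (y) by 12 thick, with a dark stripe near each end. Origin under its centre at counter height.
- mug: green mug with a handle, 72 diameter, 80 tall; bystander, origin under its centre.
- jar: amber jar with a blue cap, 64 diameter, 85 tall; bystander, origin under its centre.
- salt: white salt shaker, 48 diameter at the base, 80 tall; bystander, origin under its centre.
Mind the look-alikes: they are no part of the job. What is shaped like the part that bears new_tin_center but turquoise is not meant.

How it is judged (in metres and radians):
On the way, in this order (a step that is already met when the one before it is completed fails the run):
1. the old yellow tin stands on the front ring of the rack, let go, before the red tin is in the rack (x of old_tin_center in the frame of lane between -0.063 and -0.033 m and y of old_tin_center in the frame of lane between -0.015 and 0.015 m and z of old_tin_center in the frame of lane between 0.027 and 0.039 m and angle between old_tin_center's own z axis and vertical below 0.15 rad and contact force between the fingers and old_tin below 0.5 N and distance between new_tin_center and old_tin_center above 0.1 m), for 0.2 s.
2. the red tin stands on the rear ring, behind the yellow tin on the front ring (x of old_tin_center in the frame of lane between -0.063 and -0.033 m and y of old_tin_center in the frame of lane between -0.015 and 0.015 m and z of old_tin_center in the frame of lane between 0.027 and 0.039 m and angle between each of old_tin_center, new_tin_center's own z axis and vertical below 0.15 rad and x of new_tin_center in the frame of lane between 0.033 and 0.063 m and y of new_tin_center in the frame of lane between -0.015 and 0.015 m and z of new_tin_center in the frame of lane between 0.027 and 0.039 m), for 0.2 s.
At the end, for the whole second after the job is handed in: Yellow tin upright on the front ring, red tin upright on the rear ring, tumbler upright in the saucer, lunchbox flat on the board: each within 15 mm of the middle of its place, lunchbox within 0.2 rad of the board's length; all released and at rest (all of step 2 and horizontal distance between tumbler_center and saucer below 0.015 m and z of tumbler_center in the frame of saucer between 0.036 and 0.048 m and angle between each of tumbler_center, lunchbox_center's own z axis and vertical below 0.15 rad and x of lunchbox_center in the frame of board between -0.015 and 0.015 m and y of lunchbox_center in the frame of board between -0.015 and 0.015 m and z of lunchbox_center in the frame of board between 0.03 and 0.042 m and angle between the x axis of lunchbox_center and the x axis of board, either way round below 0.2 rad and linear speed of each of tumbler, new_tin, old_tin, lunchbox below 0.02 m/s and angular speed of each of tumbler, new_tin, old_tin, lunchbox below 0.2 rad/s); the robot touches nothing.
It fails at once if the mug is moved by more than 30 mm or tipped (distance of mug from where it was at the start of the episode above 0.03 m or angle between mug's own z axis and vertical above 0.5 rad).
It fails at once if the jar is moved by more than 30 mm or tipped (distance of jar from where it was at the start of the episode above 0.03 m or angle between jar's own z axis and vertical above 0.5 rad).
It fails at once if the salt shaker is moved by more than 30 mm or tipped (distance of salt from where it was at the start of the episode above 0.03 m or angle between salt's own z axis and vertical above 0.5 rad).
It fails at once if one of the four handled things topples (angle between any of tumbler_center, new_tin_center, old_tin_center, lunchbox_center's own z axis and vertical above 0.8 rad).
It also fails if it takes over 112 s, if anything falls off the work surface, if the arm or the gripper's body presses on something with over 40 N, if the wrist force passes 120 N, or if a joint passes its speed limit or range.

ROBOT

A 7-joint arm with a two-finger parallel gripper is mounted at the origin on the work surface. World frame = base frame: x ahead of the robot, y to its left, z up, the work surface at z = 0. Lengths are in mm, angles in rad, forces in N, time in s.
With the tool pointing down it reaches from about 400 to 900 mm from the base axis. Payload 5.6 kg.
Tool frame: the origin (TCP) lies midway between the tips of the shut fingers; the grasp point (between the pads) lies 19 mm behind it; z points along the fingers, y is the line along which they close (so a half turn about z gives the same grasp; the last joint's range is limited). The gripper opens to 92 mm and grips with 3 to 60 N. Pads are 20 mm wide; open, the fingers measure 128 mm over their backs; the gripper's body (75 mm by 189 mm) begins 69 mm behind the grasp point.
Start: joints at [-1.267, 0.468, -0.012, 1.603, 0.006, 1.071, -0.056], TCP at [220.97, 611.295, 214.592] pointing down, gripper open.
Joint ranges: [-2.53, 2.53], [-0.31, 2.02], [-1.57, 1.55], [0.28, 2.44], [-1.29, 4.43], [0.15, 1.84], [-2.92, 2.92]. Speed limits (rad/s): [2.57, 2.57, 3.14, 3.14, 3.14, 3.14, 3.14].

INTERFACE

Orientations are given as a rotation vector (axis times angle).
In Python, from cell import robot, grip, kin, viewer gives the robot as it stands. Calls block until the motion is done:
- robot.movep(position, orientation): joint-space move of the TCP to a pose.
- robot.servo_line(position, feed=150, rotation=None): straight line of the TCP; rotation=None keeps the orientation; feed is the mean speed in mm/s.
- robot.goto_joints(angles): joint-space move.
- grip(opening, newtons=None): opening from 0.0 (shut) to 1.0 (fully open); newtons is the grip in N (None keeps the last); returns when the fingers have stopped.
- robot.hold(seconds).
- kin.ik(position, orientation): joint angles nearest the present ones, or None.
- robot.observe(): the state.
- viewer.read_camera(name): name is "side" or "top" or "wrist"; returns the picture (400x640x3 uint8, red, green, blue); there is no depth.
- viewer.camera_info(name): a dict with "camera_matrix" (3x3 intrinsics, pixels), "R" (3x3) and "t" (3): a world point X has camera coordinates R X + t. Camera axes: x right, y down, z forward; pixel columns grow to the right and rows downward; lengths in mm; the calibration is good to about 2 mm. The wrist camera is an equidistant fisheye: a pixel r from the principal point sees the ray r / f radians off the axis. A picture is of the moment at which its call begins: read the wrist's pose just before it. camera_info takes no time and is no camera call; for the wrist camera it gives the pose at the moment of the call.
A pose or a line that the arm cannot do raises robot.IKError and nothing moves.
- robot.job_done(): hands the job in; it is judged then, once.
Trained networks look in the newest picture that a camera, given by its name, has taken for a name from the list of things; names that differ only in an ending like _2 or _b are one class to them, and where a whole thing is asked for, a point or a joint stands for the part that bears it (a point fixed in the world has none). Each returns a list of dicts, best first, with "confidence" (0 to 1); they miss things now and then, are a little off and sometimes report something else, mostly with a low value. They report only what shows in the picture. A call takes as long as a camera call. They do not tell look-alikes from the thing itself.
- viewer.silhouettes(name, camera): "mask" (400x640 bool, what is visible of it).
- viewer.pinpoint(name, camera): "at" ([x, y, z] in mm, in the coordinates of the camera as it stood for that picture, good to about 4 mm: a listed point, or the origin of a listed thing).
The state is a dict: "t": time; "joints": joint angles; "joint_velocities": joint speeds; "joint_torque": joint torques, N m; "tcp_pos": TCP position; "tcp_rot": TCP orientation; "contact_force": force on the tool from outside, world axes, zero at the start; "wrist_torque": the same for the moment, N m; "grip_width": opening from 0.0 (shut) to 1.0 (fully open); "grip_force": force on a finger pad.
Only numpy, scipy, OpenCV 4.12 (cv2) and the standard library are available. Lean on these libraries where they do the work, as an engineer would, in place of code of your own. Each camera call takes 0.05 s, during which the arm holds its last target. There are 200 camera calls.

## Working session

There is one attempt and no reset: what is moved stays moved. The work goes in short steps, each a Python script; the robot and the scene stay as the last script left them, time stands still between calls to the robot, and variables do not carry over. Pictures are saved under pics/ and viewed, at most 14 in all, crops included, and the job is handed in when it is done.

```bash
mkdir -p pics; ls
cat > h.py <<'E'
import numpy as np, cv2
from cell import robot, grip, kin, viewer
def save(c,n):
    im=viewer.read_camera(c); cv2.imwrite(f'pics/{n}.png',im[:,:,::-1]); return im
def world(cam,at,info=None):
    i=info or viewer.camera_info(cam); return np.array(i['R']).T@(np.array(at)-np.array(i['t']))
E
python3 - <<'E'
from h import *
o=robot.observe(); print(o['t'],o['tcp_pos'],o['tcp_rot'])
for c in ['top','side']:
    save(c,c+'0')
    i=viewer.camera_info(c); print(c,-np.array(i['R']).T@np.array(i['t']))
    for n in ['tumbler_center','new_tin_center','old_tin_center','lunchbox_center','lane','saucer','board','mug','jar','salt']:
        print(n,[(world(c,d['at'],i).round(0).tolist(),(lambda p:(p[:2]/p[2]).round().tolist())(np.array(i['camera_matrix'])@np.array(d['at'])),round(d['confidence'],2)) for d in viewer.pinpoint(n,c)[:4]])
print(robot.observe()['t'])
E
```

```text
pics
0.0 [220.81757244 610.71764992 213.67130379] [-5.42136180e-01 -3.09429866e+00  2.73129219e-03]
top [ 331.64995599   49.62989998 1447.83968331]
tumbler_center [([473.0, 356.0, 26.0], [233.0, 222.0], 0.59), ([474.0, 351.0, 144.0], [226.0, 218.0], 0.49)]
new_tin_center [([514.0, 484.0, 31.0], [194.0, 211.0], 0.92), ([474.0, 352.0, 77.0], [231.0, 220.0], 0.56)]
old_tin_center [([513.0, -368.0, 34.0], [451.0, 204.0], 0.58)]
lunchbox_center [([473.0, 358.0, 26.0], [232.0, 222.0], 0.73), ([702.0, -320.0, 3.0], [431.0, 151.0], 0.38), ([569.0, -136.0, 1.0], [378.0, 191.0], 0.18)]
lane [([467.0, -359.0, 0.0], [447.0, 219.0], 0.94)]
saucer [([571.0, -136.0, 1.0], [378.0, 191.0], 0.85)]
board [([585.0, 131.0, 5.0], [300.0, 188.0], 0.93)]
mug [([705.0, 317.0, -0.0], [246.0, 156.0], 0.73)]
jar [([704.0, -322.0, 1.0], [431.0, 151.0], 0.85), ([474.0, 352.0, 74.0], [231.0, 220.0], 0.45)]
salt [([394.0, -9.0, -1.0], [343.0, 244.0], 0.7)]
side [  72.43901524 -869.35004229  987.84187966]
tumbler_center [([476.0, 349.0, 144.0], [261.0, 134.0], 0.82)]
new_tin_center [([479.0, 355.0, 76.0], [262.0, 150.0], 0.74), ([515.0, 478.0, 27.0], [260.0, 141.0], 0.44)]
old_tin_center [([515.0, -367.0, 35.0], [388.0, 326.0], 0.79), ([476.0, 354.0, 76.0], [262.0, 151.0], 0.63), ([701.0, 311.0, 1.0], [328.0, 159.0], 0.55)]
lunchbox_center [([475.0, 354.0, 24.0], [262.0, 163.0], 0.6)]
lane [([469.0, -361.0, -1.0], [369.0, 340.0], 0.57)]
saucer [([570.0, -137.0, -5.0], [359.0, 261.0], 0.66)]
board [([584.0, 129.0, 0.0], [321.0, 200.0], 0.98)]
mug [([702.0, 311.0, 1.0], [328.0, 159.0], 0.75)]
jar [([704.0, -326.0, 3.0], [441.0, 293.0], 0.81)]
salt [([393.0, -10.0, 2.0], [281.0, 249.0], 0.62), ([471.0, -361.0, -1.0], [369.0, 339.0], 0.35)]
1.1
```

Run:
```python
import cv2,numpy as np
t=cv2.imread('pics/top0.png');s=cv2.imread('pics/side0.png')
a=cv2.resize(t[130:280,160:480],(800,375),interpolation=2)
b=cv2.resize(s[100:200,200:360],(400,225),interpolation=2)
c=cv2.resize(t[185:245,420:480],(225,225),interpolation=2)
d=cv2.resize(t[190:250,190:250],(175,225),interpolation=2)
cv2.imwrite('pics/m0.png',np.vstack([a,np.hstack([b,c,d])]))
```

```text
(no output)
```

View pics/m0.png

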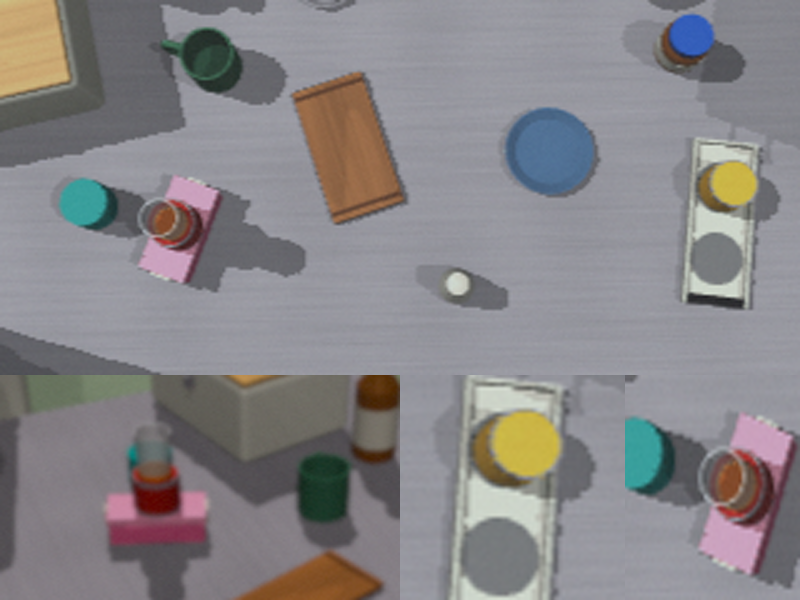

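View pics/side0.png

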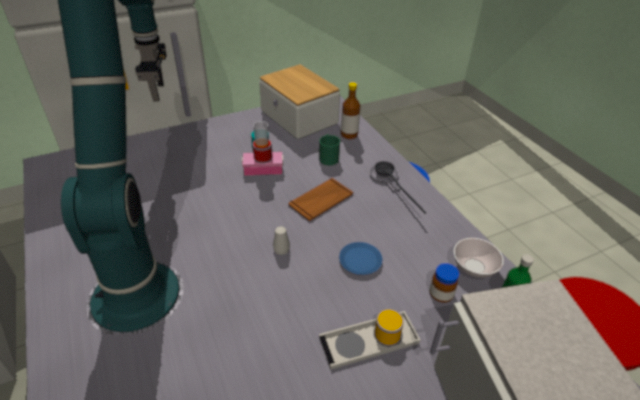

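```bash
cat >> h.py <<'E'
def onplane(cam,uv,z):
    i=viewer.camera_info(cam); K=np.array(i['camera_matrix']); R=np.array(i['R']); t=np.array(i['t'])
    d=(R.T@np.linalg.inv(K)@np.c_[uv,np.ones(len(uv))].T).T; c=-R.T@t
    return c+d*((z-c[2])/d[:,2])[:,None]
def outline(name,cam,z):
    out=[]
    for m in viewer.silhouettes(name,cam)[:2]:
        k=max(cv2.findContours(m['mask'].astype(np.uint8),0,1)[0],key=len)
        p=onplane(cam,k[:,0,:].astype(float)+0.0,z)[:,:2].astype(np.float32)
        (c,s,a)=cv2.minAreaRect(p)
        if s[0]<s[1]: a+=90; s=s[::-1]
        out.append((np.round(c,0).tolist(),np.round(s,0).tolist(),round((a+90)%180-90,1),round(m['confidence'],2)))
    return out
E
python3 - <<'E'
from h import *
for c in ['top','side']:
    save(c,c+'1')
    for n,z in [('lane',10),('board',12),('lunchbox_center',48),('saucer',14),('old_tin_center',62)]: print(c,n,outline(n,c,z))
t=robot.observe()
for p,r in [((470,-360,200),0)]: print(kin.ik(p,t['tcp_rot']))
E
```

```text
top lane [([469.0, -358.0], [222.0, 87.0], -7.9, 0.84), ([491.0, 386.0], [66.0, 50.0], 63.4, 0.3)]
top board [([583.0, 136.0], [191.0, 100.0], 17.2, 0.65)]
top lunchbox_center [([473.0, 353.0], [133.0, 70.0], -20.2, 0.65)]
top saucer [([571.0, -135.0], [116.0, 111.0], -2.3, 0.66), ([478.0, 356.0], [59.0, 40.0], -20.3, 0.19)]
top old_tin_center [([510.0, -358.0], [76.0, 61.0], -73.0, 0.68)]
side lane [([467.0, -363.0], [221.0, 90.0], -8.4, 0.62), ([405.0, 16.0], [106.0, 42.0], 68.3, 0.21)]
side board [([583.0, 129.0], [198.0, 109.0], 17.4, 0.73)]
side lunchbox_center [([465.0, 326.0], [132.0, 118.0], -20.9, 0.64)]
side saucer [([572.0, -138.0], [115.0, 113.0], -27.7, 0.82)]
side old_tin_center [([501.0, -383.0], [98.0, 60.0], 48.6, 0.86)]
[-0.16762049  0.57575237  1.06969185  1.81238729 -0.56589837  1.09878857
  2.32980446]
```

View pics/top0.png

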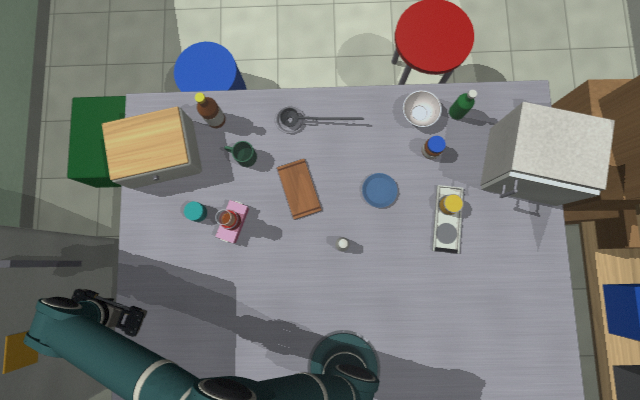

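```bash
cat >> h.py <<'E'
from scipy.spatial.transform import Rotation as Rn
def rot(deg):   # tool down, closing line at yaw deg
    a=np.radians(deg); y=np.array([np.cos(a),np.sin(a),0]); z=np.array([0,0,-1.]); 
    return Rn.from_matrix(np.c_[np.cross(y,z),y,z]).as_rotvec()
LANE=np.array([468,-360.]); LY=-8.1
def lane(x,y=0):
    a=np.radians(LY); return LANE+[x*np.cos(a)-y*np.sin(a),x*np.sin(a)+y*np.cos(a)]
def swing(xy):  # turn the base only, so that the arm faces xy
    q=np.array(robot.observe()['joints']); q[0]=-np.arctan2(xy[1],xy[0]); robot.goto_joints(q)
def best(xy,z,deg):
    c=[(abs(q[6])+abs(q[2])+abs(q[4]),d,q) for d in (deg,deg+180) if (q:=kin.ik([*xy,z],rot(d))) is not None]
    c=min(c,key=lambda k:k[0]); return c[1],c[2]
def st(): 
    o=robot.observe(); print('t',round(o['t'],1),'tcp',np.round(o['tcp_pos'],1),'w',round(o['grip_width']*92,1),'gf',np.round(o['grip_force'],1),'F',np.round(o['contact_force'],1),'q',np.round(o['joints'],2))
E
python3 - <<'E'
from h import *
p=robot.observe()['tcp_pos']
robot.servo_line([p[0],p[1],300])
r=lane(46)   # tin seen at about (514,-367.5)
r=np.array([514.,-367.3])
swing(r); st()
d,q=best(r,150,LY+90); print(d,q.round(2)); robot.goto_joints(q); st()
E
```

```text
t 6.1 tcp [ 511.4 -400.3  299. ] w 91.7 gf 0.0 F [-0.6 -0.9  0.3] q [ 0.62  0.4  -0.01  1.51  0.    1.24 -0.05]
261.9 [ 0.45  0.5   0.16  1.71 -0.1   0.93 -1.07]
t 7.0 tcp [ 514.7 -367.5  150.7] w 92.3 gf 0.0 F [-0.1 -0.3  0.1] q [ 0.45  0.5   0.16  1.71 -0.1   0.93 -1.06]
```

Run:
```python
from h import *
i=viewer.camera_info('wrist'); save('wrist','w0')
for n in ['lane','old_tin_center']:
    print(n,[(world('wrist',d['at'],i).round(1).tolist(),round(d['confidence'],2)) for d in viewer.pinpoint(n,'wrist')[:3]])
st()
```

```text
lane [([471.0, -356.4, -0.9], 0.89)]
old_tin_center [([510.6, -368.0, 27.9], 0.85)]
t 7.2 tcp [ 514.6 -367.9  151.1] w 92.1 gf 0.0 F [-0.5 -0.3  0.9] q [ 0.45  0.5   0.16  1.71 -0.1   0.93 -1.06]
```

View pics/w0.png

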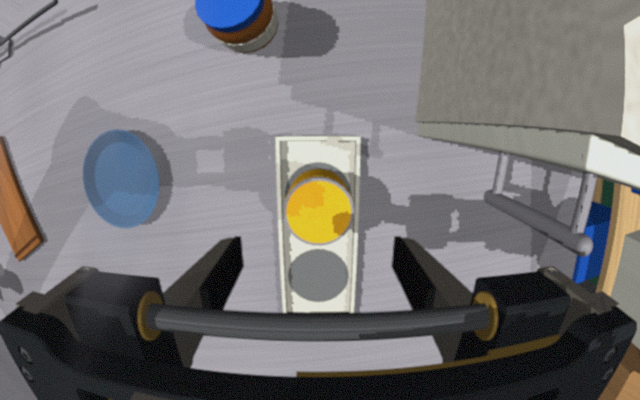

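The wrist picture shows the yellow lid at (319,210), centred between the fingers (240 and 395). The rack is aligned with the tool and the empty front ring is at (318,275). I'll grip the tin.

```bash
sed -i 's/LANE=.*/LANE=np.array([468.5,-359.5]); LY=-8.1/' h.py
python3 - <<'E'
from h import *
r=np.array([513.5,-367.3]); 
robot.servo_line([*r,31],feed=90); grip(0.5,30); st()
robot.servo_line([*r,61],feed=80); st()
f=lane(-48)
robot.servo_line([*f,61],feed=80); st()
robot.servo_line([*f,33],feed=40); st()
grip(0.9); robot.hold(0.2)
robot.servo_line([*f,230],feed=150)
for c in ['top','side']:
    save(c,c+'2')
    print([(world(c,d['at']).round(0).tolist(),round(d['confidence'],2)) for d in viewer.pinpoint('old_tin_center',c)[:3]])
i=viewer.camera_info('wrist'); save('wrist','w1')
for n in ['lane','old_tin_center']:
    print(n,[(world('wrist',d['at'],i).round(1).tolist(),round(d['confidence'],2)) for d in viewer.pinpoint(n,'wrist')[:3]])
st()
E
```

```text
t 9.2 tcp [ 513.6 -367.6   31.2] w 61.9 gf 30.0 F [-0.1 -0.9  0.9] q [ 0.47  0.66  0.13  1.77 -0.13  0.72 -1.04]
t 9.7 tcp [ 513.7 -367.3   61.6] w 61.3 gf 30.0 F [-0.2  0.1 -1.9] q [ 0.46  0.62  0.14  1.76 -0.12  0.77 -1.05]
t 11.1 tcp [ 421.6 -352.8   61. ] w 61.5 gf 30.0 F [ 0.5  0.3 -2.3] q [ 0.52  0.51  0.14  1.97 -0.11  0.67 -0.98]
t 11.9 tcp [ 421.1 -352.8   33.1] w 61.3 gf 30.0 F [-0.3  0.1 -1. ] q [ 0.53  0.56  0.13  1.98 -0.12  0.62 -0.97]
[([422.0, -353.0, 33.0], 0.7)]
[]
lane [([467.9, -359.4, -0.5], 0.8)]
old_tin_center [([418.4, -351.0, 31.2], 0.58)]
t 14.4 tcp [ 420.9 -352.7  229.7] w 82.7 gf 0.0 F [0.3 0.3 0.2] q [ 0.49  0.28  0.18  1.85 -0.06  1.02 -1.02]
```

View pics/w1.png

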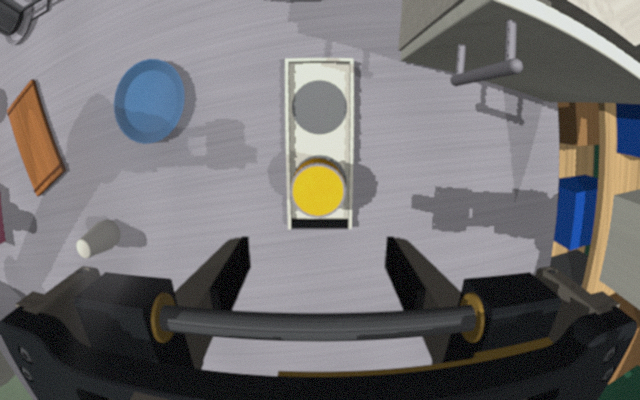

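The yellow tin at (318,190) stands on the front ring, and the rear ring at (320,107) is free. Look-alikes for the red tin in the top picture:
- **Red tin:** (231,220), under the tumbler. This is the one I want.
- **Turquoise tin:** (194,211), not meant.
- **Jar:** (434,148), not meant.

Next I'll hover over the stack.

Run:
```python
from h import *
p=robot.observe()['tcp_pos']; robot.servo_line([p[0],p[1],290],feed=200)
r=np.array([475.,351.]); swing(r)
d,q=best(r,250,69.5); print(d,q.round(2)); grip(1.0); robot.goto_joints(q); robot.hold(.3)
i=viewer.camera_info('wrist'); save('wrist','w2')
for n in ['tumbler_center','new_tin_center','lunchbox_center']:
    print(n,[(world('wrist',d['at'],i).round(1).tolist(),round(d['confidence'],2)) for d in viewer.pinpoint(n,'wrist')[:3]])
st()
```

```text
69.5 [-0.59  0.34 -0.13  1.71  0.05  1.09  0.48]
tumbler_center [([474.1, 349.3, 142.9], 0.71)]
new_tin_center [([513.7, 478.7, 26.6], 0.79)]
lunchbox_center [([702.3, 310.4, 1.0], 0.49)]
t 19.2 tcp [475.  351.  250.1] w 91.7 gf 0.0 F [-0.3  0.9 -1. ] q [-0.59  0.34 -0.13  1.71  0.05  1.09  0.48]
```

View pics/w2.png

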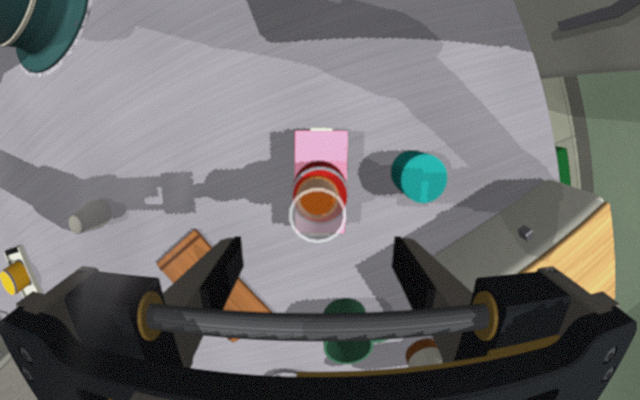

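The wrist picture shows the tumbler rim at (319,215) with the red tin under it at (320,190), both on the finger midline. The turquoise look-alike is at (420,178), well clear. I'll move the tumbler now.

Run:
```python
from h import *
r=np.array([474.6,350.5])
robot.servo_line([*r,131],feed=120); grip(0.3,8); st()
robot.servo_line([*r,150],feed=60); st()
robot.servo_line([*r,290],feed=150)
s=np.array([571.,-136.5]); swing(s)
d,q=best(s,160,90); print(d,q.round(2)); robot.goto_joints(q); robot.hold(.2)
i=viewer.camera_info('wrist'); save('wrist','w3')
for n in ['tumbler_center','saucer']:
    print(n,[(world('wrist',d['at'],i).round(1).tolist(),round(d['confidence'],2)) for d in viewer.pinpoint(n,'wrist')[:3]])
st()
```

```text
t 21.0 tcp [474.7 350.6 131. ] w 46.8 gf 8.0 F [0.3 0.2 1.1] q [-0.6   0.47 -0.12  1.82  0.07  0.86  0.46]
t 21.5 tcp [474.8 350.6 150.6] w 47.4 gf 8.0 F [ 0.9  0.3 -0.6] q [-0.6   0.45 -0.12  1.8   0.07  0.9   0.46]
270 [ 0.02  0.42  0.21  1.82 -0.11  0.91 -1.3 ]
tumbler_center [([571.3, -141.7, 170.7], 0.95)]
saucer [([566.9, -139.0, 4.5], 0.67)]
t 26.2 tcp [ 571.  -136.5  160.1] w 47.3 gf 8.0 F [ 0.7  0.1 -0.6] q [ 0.02  0.42  0.21  1.82 -0.11  0.91 -1.3 ]
```

View pics/w3.png

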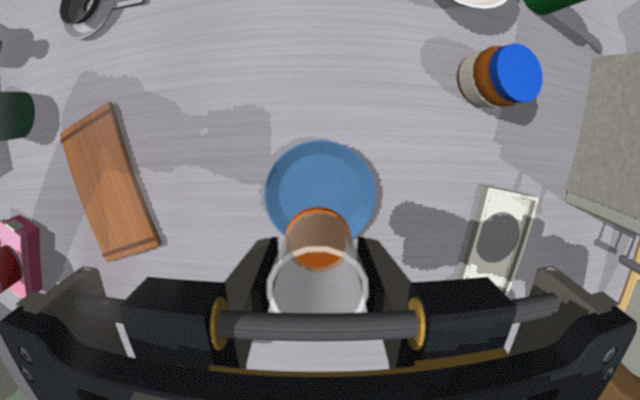

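The tumbler hangs upright at (318,280) over the saucer at (320,190). I'll lower it, then fetch the red tin.

```bash
python3 - <<'E'
from h import *
s=np.array([570.5,-136.8])
robot.servo_line([*s,60],feed=120); robot.servo_line([*s,32],feed=40); st()
grip(0.75); robot.hold(.2); robot.servo_line([*s,120],feed=100); robot.servo_line([*s,280],feed=200)
for c in ['wrist']:
    i=viewer.camera_info(c); save(c,'w4')
    for n in ['tumbler_center','saucer']:
        print(n,[(world(c,d['at'],i).round(1).tolist(),round(d['confidence'],2)) for d in viewer.pinpoint(n,c)[:3]])
r=np.array([474.6,352.]); swing(r); grip(1.0)
d,q=best(r,190,69.5); print(d,q.round(2)); robot.goto_joints(q); robot.hold(.2)
for c in ['wrist','top','side']:
    i=viewer.camera_info(c); save(c,c+'5')
    for n in ['new_tin_center','lunchbox_center','tumbler_center']:
        print(n,[(world(c,d['at'],i).round(1).tolist(),round(d['confidence'],2)) for d in viewer.pinpoint(n,c)[:3]])
st()
E
python3 -c "
import cv2,numpy as np
cv2.imwrite('pics/m5.png',np.hstack([cv2.resize(cv2.imread('pics/wrist5.png')[60:360,170:470],(400,400)),cv2.resize(cv2.imread('pics/w4.png')[60:360,170:470],(400,400))]))"
```

```text
t 28.1 tcp [ 570.6 -136.8   32. ] w 46.7 gf 8.0 F [ 0.3  0.2 -1. ] q [ 0.05  0.61  0.17  1.89 -0.16  0.66 -1.26]
tumbler_center [([572.9, -140.6, 43.1], 0.8)]
saucer [([569.4, -135.7, 7.4], 0.95)]
69.5 [-0.54  0.41 -0.19  1.77  0.09  0.98  0.44]
new_tin_center [([474.2, 352.6, 79.7], 0.77), ([515.5, 476.1, 29.2], 0.62)]
lunchbox_center []
tumbler_center []
new_tin_center []
lunchbox_center [([472.3, 355.4, 23.4], 0.72), ([700.8, -321.0, -1.6], 0.17)]
tumbler_center [([570.8, -138.2, 44.5], 0.59)]
new_tin_center [([476.7, 356.3, 77.1], 0.64), ([513.6, 477.1, 28.5], 0.54), ([420.9, -350.3, 33.8], 0.38)]
lunchbox_center [([479.6, 354.9, 22.8], 0.95), ([470.1, -363.3, 2.1], 0.45)]
tumbler_center [([571.7, -137.2, 42.1], 0.57)]
t 35.2 tcp [474.6 352.  190. ] w 92.1 gf 0.0 F [-0.6  0.1  0.4] q [-0.54  0.41 -0.19  1.77  0.09  0.98  0.44]
```

View pics/m5.png

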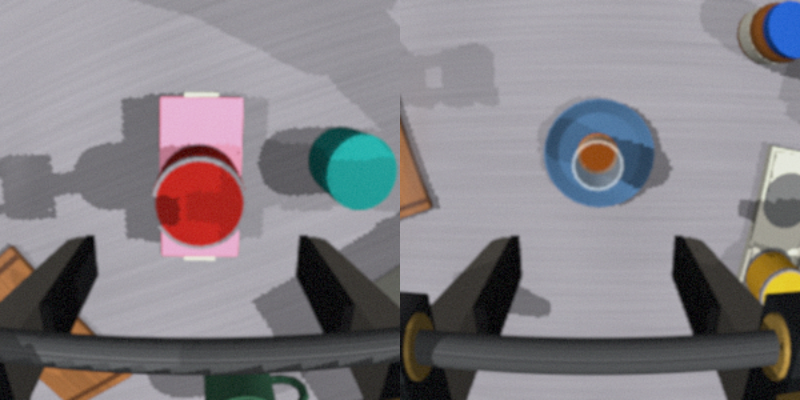

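The left crop shows the red tin's lid at (200,200), centred between the fingers on the lunchbox. The right crop shows the tumbler standing in the saucer at (598,160). I'll move the red tin to the rear ring.

Run:
```python
from h import *
r=np.array([475.,353.5])
robot.servo_line([*r,76],feed=90); grip(0.5,30); st()
robot.servo_line([*r,100],feed=60); robot.servo_line([*r,290],feed=180)
f=lane(48); swing(f)
d,q=best(f,140,LY+90); print(d,q.round(2)); robot.goto_joints(q); robot.hold(.2)
i=viewer.camera_info('wrist'); save('wrist','w6')
for n in ['new_tin_center','lane']:
    print(n,[(world('wrist',d['at'],i).round(1).tolist(),round(d['confidence'],2)) for d in viewer.pinpoint(n,'wrist')[:3]])
st()
```

```text
t 37.1 tcp [475.1 353.6  76.1] w 61.7 gf 30.0 F [-0.5  0.3  1.6] q [-0.56  0.55 -0.17  1.84  0.13  0.76  0.41]
261.9 [ 0.47  0.52  0.13  1.72 -0.08  0.91 -1.08]
new_tin_center [([514.3, -364.3, 140.4], 0.66)]
lane []
t 42.9 tcp [ 516.1 -366.3  140.3] w 61.2 gf 30.0 F [-0.6 -0.1 -2.1] q [ 0.47  0.52  0.13  1.72 -0.08  0.91 -1.08]
```

View pics/w6.png

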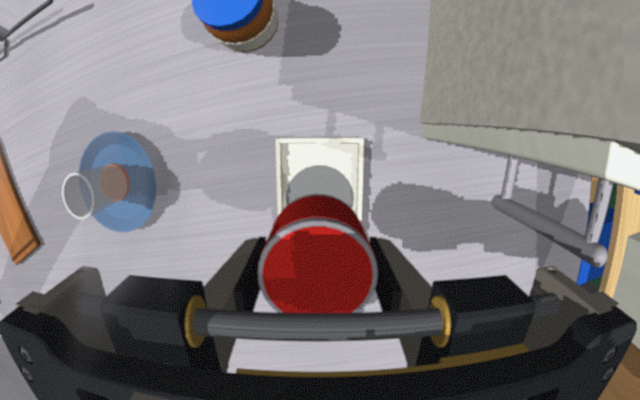

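The red tin at (318,265) is held upright, in line with the rear ring at (320,195). I'll set it down and then go to the lunchbox.

```bash
python3 - <<'E'
from h import *
f=lane(48)
robot.servo_line([*f,60],feed=90); robot.servo_line([*f,33],feed=40); st()
grip(0.88); robot.hold(.2); robot.servo_line([*f,100],feed=90); robot.servo_line([*f,290],feed=200)
for c in ['wrist','side']:
    i=viewer.camera_info(c); save(c,c+'7')
    for n in ['new_tin_center','old_tin_center','lane']:
        print(c,n,[(world(c,d['at'],i).round(1).tolist(),round(d['confidence'],2)) for d in viewer.pinpoint(n,c)[:3]])
r=np.array([475.,354.5]); swing(r); grip(1.0)
d,q=best(r,150,69.5); print(d,q.round(2)); robot.goto_joints(q); robot.hold(.2)
for c in ['top','wrist']:
    i=viewer.camera_info(c); save(c,c+'8')
    if c=='top': print(outline('lunchbox_center',c,48),outline('board',c,12))
    for n in ['lunchbox_center']:
        print(n,[(world(c,d['at'],i).round(1).tolist(),round(d['confidence'],2)) for d in viewer.pinpoint(n,c)[:3]])
st()
E
python3 -c "
import cv2,numpy as np
cv2.imwrite('pics/m8.png',np.hstack([cv2.resize(cv2.imread('pics/wrist8.png')[60:360,170:470],(400,400)),cv2.resize(cv2.imread('pics/wrist7.png')[60:360,170:470],(400,400))]))"
```

```text
t 44.8 tcp [ 516.2 -366.4   33. ] w 61.5 gf 30.0 F [ 0.3 -1.  -1.7] q [ 0.48  0.66  0.11  1.76 -0.1   0.72 -1.06]
wrist new_tin_center [([514.6, -363.4, 38.1], 0.96)]
wrist old_tin_center [([418.8, -350.9, 27.3], 0.59)]
wrist lane [([466.9, -359.8, 2.5], 0.8)]
side new_tin_center [([513.0, 479.0, 28.9], 0.92), ([514.0, -364.5, 37.2], 0.85)]
side old_tin_center [([422.5, -350.4, 31.9], 0.76)]
side lane [([471.8, -361.8, -1.3], 0.64), ([697.1, 309.2, 0.8], 0.51)]
69.5 [-0.53  0.46 -0.22  1.79  0.12  0.9   0.41]
[([524.0, 335.0], [67.0, 29.0], 79.1, 0.66), ([579.0, 134.0], [190.0, 99.0], 17.5, 0.33)] [([520.0, -371.0], [80.0, 62.0], -73.0, 0.58), ([583.0, 137.0], [193.0, 106.0], 16.8, 0.56)]
lunchbox_center []
lunchbox_center []
t 52.4 tcp [475.  354.5 150. ] w 92.0 gf 0.0 F [-0.7  0.3  0.4] q [-0.53  0.46 -0.22  1.79  0.12  0.9   0.41]
```

View pics/m8.png

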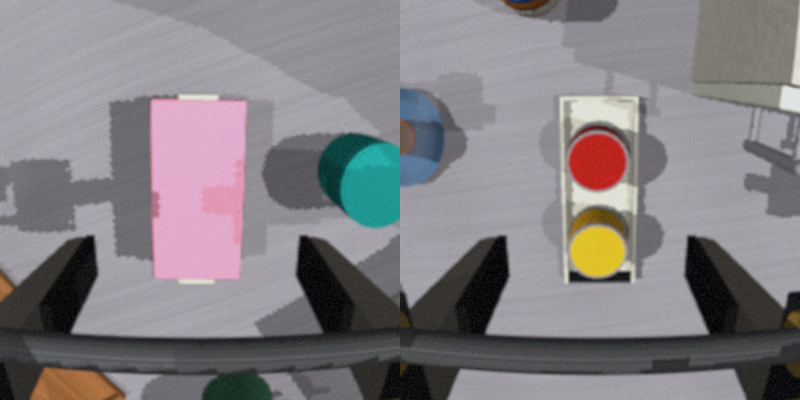

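Left: the lunchbox (150–245 by 99–279 in the crop) is aligned and centred between the fingers. Right: the red tin is on the rear ring and the yellow tin on the front ring. Next I'll measure the lunchbox centre from its top-face corners, then move it.

Run:
```python
from h import *
i=viewer.camera_info('wrist'); K=np.array(i['camera_matrix']); R=np.array(i['R']); t=np.array(i['t'])
uv=np.array([[151,99],[246,100],[153,279],[240,279]])*.75+[170,60]
m=(uv-K[:2,2])/K[0,0]; th=np.hypot(*m.T); d=np.c_[m/th[:,None]*np.sin(th)[:,None],np.cos(th)]@R
c=-R.T@t; P=c+d*((48-c[2])/d[:,2])[:,None]
print(P[:,:2].round(1),P.mean(0)[:2].round(1),np.linalg.norm(P[0]-P[2]),np.linalg.norm(P[0]-P[1]),np.degrees(np.arctan2(*(P[2]-P[0]+P[3]-P[1])[1::-1])))
```

```text
[[402.1 349.4]
 [424.6 407.6]
 [522.9 301.8]
 [545.4 362. ]] [473.8 355.2] 129.8179413632964 62.43331973347441 -21.09790047453137
```

Run:
```python
from h import *
r=np.array([474.,355.])
robot.servo_line([*r,13],feed=90,rotation=rot(69.2)); grip(0.5,40); st()
robot.servo_line([*r,40],feed=60); robot.servo_line([*r,200],feed=150)
b=np.array([583.5,132.]); swing(b)
d,q=best(b,150,107.2); print(d,q.round(2)); robot.goto_joints(q); robot.hold(.2)
i=viewer.camera_info('wrist'); save('wrist','w9')
for n in ['lunchbox_center','board']:
    print(n,[(world('wrist',d['at'],i).round(1).tolist(),round(d['confidence'],2)) for d in viewer.pinpoint(n,'wrist')[:3]])
st()
```

```text
t 54.6 tcp [474.1 355.1  13.1] w 63.7 gf 40.0 F [ 0.2 -0.2  1.2] q [-0.56  0.65 -0.18  1.86  0.18  0.65  0.36]
287.2 [-0.46  0.45  0.24  1.8  -0.13  0.9  -1.44]
lunchbox_center [([578.2, 132.1, 161.7], 0.66)]
board []
t 59.2 tcp [583.5 132.  150. ] w 63.4 gf 40.0 F [-0.  -0.5 -1.9] q [-0.46  0.45  0.24  1.8  -0.13  0.9  -1.44]
```

View pics/w9.png

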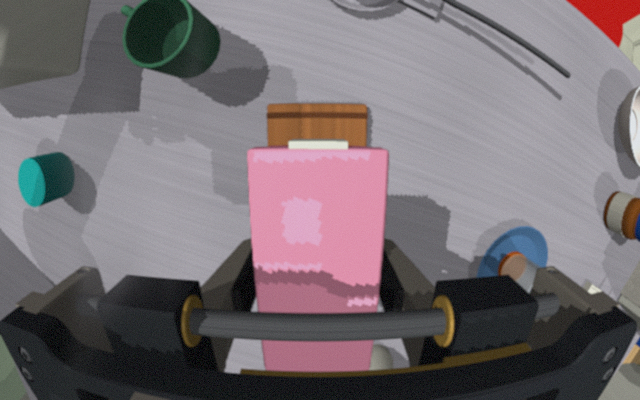

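The lunchbox at (318,250) is lined up over the board (267–368, stripe at row 113). I'll lower it and release.

Run:
```python
from h import *
b=np.array([583.5,132.])
robot.servo_line([*b,50],feed=90); robot.servo_line([*b,26.5],feed=40); st()
grip(1.0); robot.hold(.2); robot.servo_line([*b,100],feed=80); robot.servo_line([*b,290],feed=200); robot.hold(.3)
for c in ['wrist','side','top']:
    i=viewer.camera_info(c); save(c,c+'10')
    for n in ['lunchbox_center','board','tumbler_center','saucer','new_tin_center','old_tin_center','lane']:
        print(c,n,[(world(c,d['at'],i).round(0).tolist(),round(d['confidence'],2)) for d in viewer.pinpoint(n,c)[:2]])
st()
a=cv2.imread('pics/wrist10.png');s=cv2.imread('pics/side10.png')
cv2.imwrite('pics/m10.png',np.hstack([cv2.resize(a,(400,250)),cv2.resize(s[130:380,230:480],(400,400))[75:325]]))
```

```text
t 61.1 tcp [583.6 132.   26.4] w 63.8 gf 40.0 F [-0.1  1.1 -3.1] q [-0.43  0.63  0.19  1.86 -0.18  0.67 -1.39]
wrist lunchbox_center [([580.0, 132.0, 39.0], 0.62)]
wrist board []
wrist tumbler_center [([568.0, -141.0, 42.0], 0.9), ([706.0, -322.0, 7.0], 0.24)]
wrist saucer [([566.0, -137.0, 6.0], 0.64)]
wrist new_tin_center [([514.0, 475.0, 27.0], 0.96)]
wrist old_tin_center []
wrist lane []
side lunchbox_center [([584.0, 134.0, 35.0], 0.88)]
side board []
side tumbler_center [([574.0, -136.0, 43.0], 0.79)]
side saucer [([570.0, -137.0, -1.0], 0.91), ([393.0, -10.0, -1.0], 0.38)]
side new_tin_center [([512.0, 477.0, 27.0], 0.72), ([512.0, -367.0, 32.0], 0.66)]
side old_tin_center [([423.0, -352.0, 33.0], 0.91)]
side lane [([473.0, -362.0, -1.0], 0.56)]
top lunchbox_center []
top board []
top tumbler_center []
top saucer [([568.0, -138.0, 0.0], 0.81)]
top new_tin_center [([517.0, 489.0, 31.0], 0.82), ([516.0, -366.0, 30.0], 0.63)]
top old_tin_center [([421.0, -353.0, 32.0], 0.64)]
top lane [([468.0, -361.0, 1.0], 0.9)]
t 65.6 tcp [583.5 132.  290. ] w 92.1 gf 0.0 F [ 0.3 -0.3  0.5] q [-0.49  0.31  0.26  1.66 -0.09  1.18 -1.47]
```

View pics/wrist10.png

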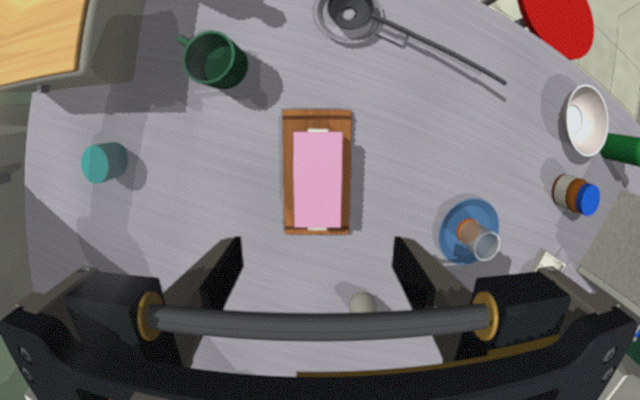

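View pics/side10.png

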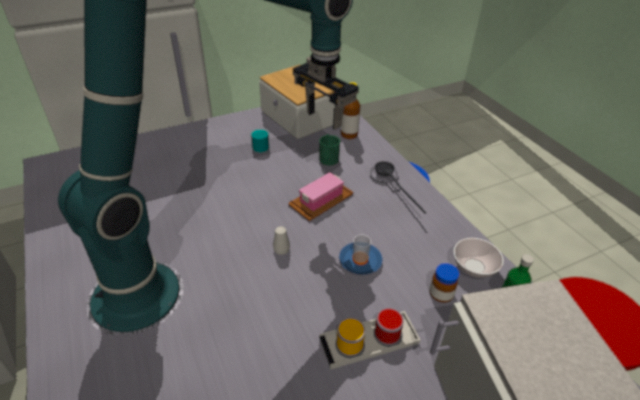

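The board spans (283–352, 110–233) and the lunchbox top (293–342, 132–228). I'll check numerically that the box is centred, correcting for its height.

Run:
```python
from h import *
i=viewer.camera_info('wrist'); K=np.array(i['camera_matrix']); R=np.array(i['R']); t=np.array(i['t'])
def f(uv,z):
    m=(np.array(uv)-K[:2,2])/K[0,0]; th=np.hypot(*m.T); d=np.c_[m/th[:,None]*np.sin(th)[:,None],np.cos(th)]@R
    c=-R.T@t; return (c+d*((z-c[2])/d[:,2])[:,None])[:,:2]
B=f([(283,110),(352,110),(285,234),(350,234)],12); L=f([(293,132),(342,132),(293,228),(342,228)],60)
print(B.mean(0),np.linalg.norm(B[0]-B[2]),L.mean(0),np.linalg.norm(L[0]-L[2])); D=L.mean(0)-B.mean(0);a=np.radians(17.2)
print('along',D@[np.cos(a),np.sin(a)],'across',D@[-np.sin(a),np.cos(a)])
```

```text
[584.1594782  131.66109711] 187.42710881790796 [582.14784986 131.10405539] 129.7621151739346
along -2.086386751114769 across 0.06272479022352934
```

The box sits within about 2 mm of the board's middle, and everything else is in place and clear of the arm, so I'm handing in.

```bash
python3 -c "
from h import *
print(robot.job_done())"
```

```text
the job is handed in; nothing more can be done
None
```

I handed the job in at about 66 s with no verdict returned: by camera check, the yellow tin is on the front ring with the red tin behind it on the rear ring, the tumbler stands in the saucer, the lunchbox lies along the board about 2 mm off its middle, and nothing toppled or hit the mug, jar or salt shaker.

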